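# Load the slide-tray lift and wind it up to the ledge

## Task

Keeping it upright, set the loose tray of microscope slides squarely on the tray that is fixed to the lift, its four corner pins fully in the sockets. Then wind the lift up by pushing the spokes of its capstan round anticlockwise (seen from above), until the rim of the upper tray is level with the steel ledge beside it, and leave it there. Do not disturb the tub, the bottle or the tube rack.

Things in the scene. Friction and masses are not known exactly. Their poses are not given: they have to be found in the camera images.
- tray: Loose grey plastic slide tray: open box 62 mm wide (x), 170 long (y), 35 tall, 0.28 kg, slides fixed inside below the rim. Origin: centre of its underside. Four tapered pins, 12 mm long (11 mm thick at root, 5 at tip), hang below it at x +-21, y +-75 mm, so on the bench the underside is 12 mm up. Same either way round. Grip it from above across the 62 mm width at mid-length.
- tray_rim (a point): Centre of the loose tray's open top: 35 mm above its origin, level with its rim.
- lift: White hand-wound tray lift fixed to the bench, base plate 110 mm (x) by 20 thick, y -300 to +220 mm. Origin on the bench, z up. Along its y: ledge at -258 mm, fixed tray centred at -130, mast (60 mm wide in x, 150 tall) from -35 to 0, capstan with vertical axis at x 0, y +120.
- hub (a point): On the capstan's axis at the spokes' mid-height, 98 mm above the bench; axes as lift. Four steel spokes 12 mm thick, 90 degrees apart, each ending in a black ball 24 mm across, centred 90 mm from the axis. Hub 48 mm across, its top 8 mm above this point. Below the spokes there is only the pedestal under the hub, then the base plate.
- capstan (a joint): Capstan angle in rad, 0 to 5.0 (stops), growing anticlockwise seen from above. At value a the four spokes point at angles a, a + pi/2, a + pi, a + 3 pi/2 from the lift's +x axis. Each rad anticlockwise raises the fixed tray 10 mm; it stays where it is left. Pushing a spoke 65 mm from the axis takes about 7 N.
- deck (a point): Centre of the open top of the grey tray fixed on the lift's carriage, level with its rim; rises with it (75 to 125 mm above the bench); axes as lift. This tray is 62 mm (x) by 170 (y), with four sockets 13 mm square in its rim at x +-21, y +-75 mm. The loose tray is seated when its origin is at this point and the y axes are in line, either way round.
- ledge (a point): Centre of the top face of the fixed steel ledge (90 mm in x, 60 in y, 10 thick), 150 mm above the bench, beyond the far-from-mast end of the fixed tray, 13 mm from it. The rim of the seated loose tray must come level with this face.
- tub: Bystander: white plastic tub 52 mm across, 85 mm tall. Origin: centre of its underside.
- reagent: Bystander: amber bottle 68 mm across, 160 mm tall. Origin: centre of its underside.
- tube_rack: Bystander: white wire rack of test tubes, 66 mm (x) by 166 mm (y), 115 mm tall. Origin: centre of its underside.
- cover (a point): Middle of the top of a grey cover plate, 10 mm thick, top 122 mm above the bench, over the mast-side half of the capstan; axes as lift. In the lift's frame it spans x -100 to +100, y 0 to +126 mm, with a notch 70 mm wide (x) from y +92 mm round the hub. Spokes pass 8 mm beneath. From above the spokes can be reached only on the side away from the mast.
Not all that is in view belongs to the job. Leave any green look-alike of the tray alone.

How it is judged:
By the outcome, as a careful person would: the job done as asked, in the order asked, and still so for the second after the job is handed in, with the robot touching nothing.
It also fails if it takes over 64 s, if anything falls off the work surface, if the arm or the gripper's body presses on something with over 40 N, if the wrist force passes 120 N, or if a joint passes its speed limit or range.

## Robot

A 6-joint arm with a two-finger parallel gripper is mounted at the origin on the work surface. World frame = base frame: x ahead of the robot, y to its left, z up, the work surface at z = 0. Lengths are in mm, angles in rad, forces in N, time in s.
With the tool pointing down it reaches from about 350 to 775 mm from the base axis. Payload 7.3 kg.
Tool frame: the origin (TCP) lies between the finger pads; the fingertips stand 22 mm ahead of it and the grasp point (between the pads) lies 3 mm ahead of it; z points along the fingers, x is the direction in which the jaws open and shut, and the axes are right-handed (so a half turn about z gives the same grasp; the last joint's range is limited). The gripper opens to 92 mm and grips with 3 to 60 N. Pads are 19 mm wide; open, the fingers measure 130 mm over their backs; the gripper's body (75 mm by 190 mm) begins 47 mm behind the grasp point.
Start: joints at [-1.33, 0.342, 1.524, -0, 1.275, -0.146], TCP at [198.067, -486.222, 248.741] pointing down, gripper open.
Joint ranges: [-2.53, 2.53], [-0.77, 2.02], [0.04, 2.7], [-1, 4.14], [0.28, 2.66], [-3.11, 3.11]. Speed limits (rad/s): [2.57, 2.57, 3.14, 3.14, 3.14, 3.14].

## Interface

Orientations are given as [roll, pitch, yaw] about the fixed x, y, z axes, in that order (R = Rz(yaw) Ry(pitch) Rx(roll)).
In Python, from plant import * gives the robot as it stands. The module is installed in compiled form; this text tells all that it offers.
- The arm moves only by the shell command python3 -m handwheel 'ROWS' [OPENING]. ROWS is a JSON object of lists of equal length, an entry for each row: "translation": the shift along the world's x, y, z in units of 15 cm (1.0 is 15 cm), a list of three; "twist": the turn about the world's z in units of 90 degrees (1.0 is 90 degrees). In form: {"translation": [[tx, ty, tz], ...], "twist": [twist, ...]}. A call has exactly 8 rows; each row shifts and turns the pose as measured when the row begins; what a row does not reach is not made up. A row lasts 1/8 s, in which the tool goes at most 62.5 mm and 10.7 degrees, less where a joint would pass 70% of its speed; a pose out of reach is approached as far as the arm can. A call with a number of a shift or a turn outside -1 to 1 is refused whole. A call with a gripper value outside its range is refused whole. OPENING is the closure in counts, from 0 (fully open) to 255 (shut), set as the call begins (- or left out, the last holds). The fingers move at their own pace and stop on an object; the grip force is fixed at half the most. Time passes only in rows, so rows that do not move let the fingers close, or fill a call up. It gives the time, the measured TCP pose, the force and the opening at its end, in the units of the state.
- get_obs(): the state, without advancing time (a new reading comes with each control period).
- capture(name): name is "side" or "top"; returns a dict with "img" (480x640x3 uint8, red, green, blue), "vertical_fov" (degrees; the focal length in pixels is half the picture's height over the tangent of half this angle, whatever the lens; pixels are square), "cx", "cy" (the principal point, pixels), "world_from_camera" (4x4, takes a point from camera to world coordinates). Camera axes: x right, y up, looking along -z (the intrinsics and any distortion apply to the point x, -y, -z); pixel columns grow to the right and rows downward; lengths in mm; the calibration is good to about 2 mm. A picture is of the moment at which its call begins. There is no depth.
- close_job(): hands the job in, once; it reports no verdict.
Trained networks look in the newest picture that a camera, given by its name, has taken for a name from the list of things; names that differ only in an ending like _2 or _b are one class to them, and where a whole thing is asked for, a point or a joint stands for the part that bears it (a point fixed in the world has none). Each returns a list of dicts, best first, with "score" (0 to 1); they miss things now and then, are a little off and sometimes report something else, mostly with a low value. They report only what shows in the picture. A call takes as long as a camera call. They do not tell look-alikes from the thing itself.
- search_frame(camera, label): "position" ([x, y, z] in mm, in the coordinates of the camera as it stood for that picture, good to about 4 mm: the middle of the surface that is visible of it).
- spot_point(camera, label): "position" ([x, y, z] in mm, in the coordinates of the camera as it stood for that picture, good to about 4 mm: a listed point, or the origin of a listed thing).
The state is a dict: "time": time; "joint_positions": joint angles; "dq": joint speeds; "tau": joint torques, N m; "tool_pos": TCP position; "tcp_rot": TCP orientation; "contact_force": force on the tool from outside, world axes, zero at the start; "moment": the same for the moment, N m; "grip_width": finger opening in mm.
Only numpy, scipy, OpenCV 4.12 (cv2) and the standard library are available. Lean on these libraries where they do the work, as an engineer would, in place of code of your own. Each camera call takes 0.05 s, during which the arm holds its last target.

## Working session

There is one attempt and no reset: what is moved stays moved. The work goes in short steps, Python scripts to look and compute and a shell command to move; the robot and the scene stay as the last step left them, time stands still between calls to the robot, and variables do not carry over. Pictures are saved under pics/ and viewed, and the job is handed in when it is done.

```bash
mkdir -p pics; cat > h.py <<'E'
from plant import *
import numpy as np, cv2
def cap(n,f):
    c=capture(n); cv2.imwrite('pics/'+f,c['img'][:,:,::-1]); return c
def w(c,p):
    return (np.array(c['world_from_camera'])@np.r_[p,1])[:3]
def px(c,P):
    p=np.linalg.inv(np.array(c['world_from_camera']))@np.r_[P,1]
    f=240/np.tan(np.radians(c['vertical_fov'])/2)
    return c['cx']+f*p[0]/-p[2], c['cy']-f*p[1]/-p[2]
E
python3 - <<'E'
from h import *
np.set_printoptions(precision=1,suppress=True)
for n in ['side','top']:
    c=cap(n,n+'0.png'); print(n,{k:v for k,v in c.items() if k not in('img',)})
    for l in ['tray','tray_rim','lift','hub','deck','ledge','cover','tub','reagent','tube_rack']:
        for r in spot_point(n,l)[:3]: print(n,l,round(r['score'],2),w(c,r['position']))
print(get_obs())
E
```

```text
side {'vertical_fov': 45.94674754990465, 'cx': 327.46263287988825, 'cy': 246.29926508082667, 'world_from_camera': array([[ -1. ,   0.1,  -0.1, 352.1],
       [ -0.1,  -0.6,   0.8, 994.9],
       [ -0. ,   0.8,   0.6, 952.8],
       [  0. ,   0. ,   0. ,   1. ]])}
side tray 0.96 [ 564.7 -531.5    8.9]
side tray 0.92 [ 428.  -364.6   13.3]
side tray 0.83 [ 351.9 -543.1    9. ]
side tray_rim 0.75 [ 214.4 -324.5   47.6]
side tray_rim 0.75 [ 565.6 -529.8   46.9]
side tray_rim 0.6 [ 424.3 -356.2   46.4]
side lift 0.76 [587.9 109.4   0.1]
side lift 0.45 [389.3 -12.1  -3.6]
side hub 0.75 [606.  226.3  96.4]
side hub 0.54 [ 549.8 -149.9  148. ]
side deck 0.77 [566.4 -23.6  86.8]
side ledge 0.76 [ 551.3 -146.3  146.4]
side cover 0.98 [597.8 150.9 119.6]
side cover 0.65 [590.5 110.4  -2.2]
side tub 0.61 [391.3 -10.8  -1.7]
side reagent 0.63 [ 725.3 -341.8   -4.5]
side tube_rack 0.83 [756.9  14.1   2.4]
top {'vertical_fov': 44.04197757995243, 'cx': 333.24654679164775, 'cy': 225.66781191354033, 'world_from_camera': array([[   0. ,    1. ,   -0.1,  344.8],
       [  -1. ,    0. ,   -0. , -147.9],

[... 341 characters left out ...]
  0.5]
top hub 0.97 [606.9 231.   99.2]
top deck 0.69 [597.6 158.3 117. ]
top deck 0.65 [567.6  -9.9  80.9]
top deck 0.2 [ 728.5 -336.6   -0.5]
top ledge 0.62 [ 551.7 -148.7  152.5]
top cover 0.73 [599.  155.5 122.1]
top tub 0.75 [393.2 -12.9   1.3]
top reagent 0.89 [ 726.6 -338.6    1.2]
top tube_rack 0.79 [767.2  10.3   2.3]
{'time': 1.1, 'joint_positions': array([-1.3,  0.3,  1.5,  0. ,  1.3, -0.1]), 'dq': array([-0.,  0., -0.,  0.,  0., -0.]), 'tau': array([  0. , -43.1, -24.4,   0.1,   0. ,  -0. ]), 'tool_pos': array([ 198.1, -486.2,  248.8]), 'tcp_rot': array([ 3.1, -0. , -1.2]), 'contact_force': array([-1.2, -0.5,  0.5]), 'moment': array([0., 0., 0.]), 'grip_width': 91.53965035799672}
```

View pics/side0.png

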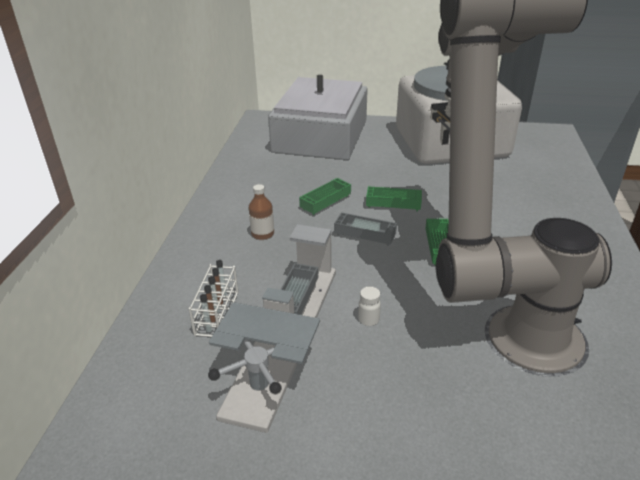

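View pics/top0.png

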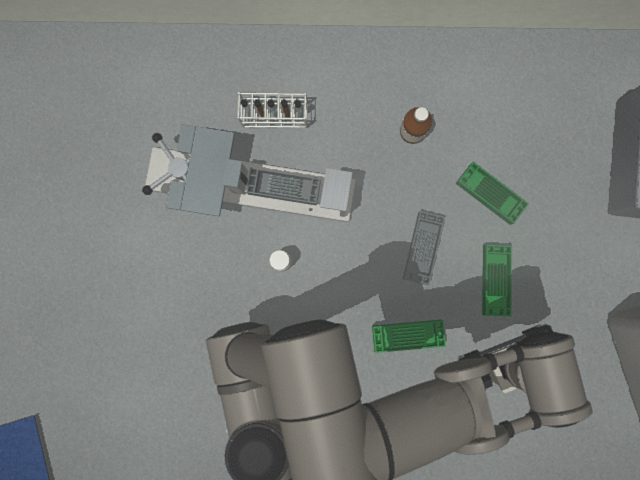

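```bash
cat >> h.py <<'E'
import pickle
def save(c,f): pickle.dump(c,open(f,'wb'))
def load(f): return pickle.load(open(f,'rb'))
def Rz(a): return np.array([[np.cos(a),-np.sin(a)],[np.sin(a),np.cos(a)]])
def rect(cx,cy,yaw,z,hx,hy):
    return [np.r_[Rz(yaw)@[a*hx,b*hy]+[cx,cy],z] for a,b in [(1,1),(1,-1),(-1,-1),(-1,1)]]
def draw(img,c,pts,x0,y0,s,col):
    q=np.array([[(u-x0+.5)*s,(v-y0+.5)*s] for u,v in [px(c,p) for p in pts]])
    cv2.polylines(img,[np.int32(np.round(q))],True,col,1,cv2.LINE_AA)
def crop(c,x0,y0,x1,y1,s):
    im=c['img'][y0:y1,x0:x1,::-1]; return cv2.resize(im,None,fx=s,fy=s,interpolation=cv2.INTER_CUBIC).copy()
E
python3 - <<'E'
from h import *
for n in ['side','top']:
    c=capture(n); save(c,n+'.pkl'); print(c.keys())
c=load('top.pkl')
L=np.array([589.2,109.8]); yaw=-.145
im=crop(c,130,110,360,230,3.4)
im0=im.copy()
def lp(x,y): return L+Rz(yaw)@[x,y]
def R(x,y,z,hx,hy,col):
    draw(im,c,rect(*lp(x,y),yaw,z,hx,hy),130,110,3.4,col)
R(0,-258,150,45,30,(0,0,255)); R(0,-130,75,31,85,(0,255,0)); R(0,-40,20,55,260,(255,255,0)); R(0,63,122,100,63,(255,0,255))
cv2.imwrite('pics/o1.png',im); cv2.imwrite('pics/o1raw.png',im0)
im=crop(c,390,195,460,295,6)
draw(im,c,rect(428,-363,-1.3,47,31,85),390,195,6,(0,0,255))
draw(im,c,rect(428,-363,-1.3,12,31,85),390,195,6,(0,255,0))
cv2.imwrite('pics/o2.png',im)
E
```

```text
dict_keys(['img', 'vertical_fov', 'cx', 'cy', 'world_from_camera'])
dict_keys(['img', 'vertical_fov', 'cx', 'cy', 'world_from_camera'])
```

View pics/o1.png

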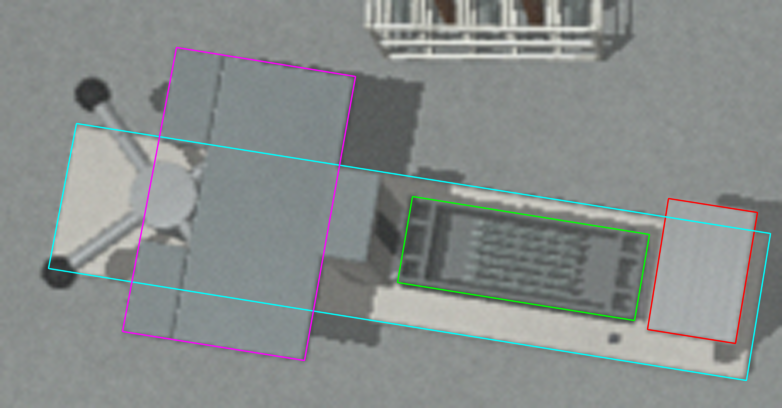

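View pics/o2.png

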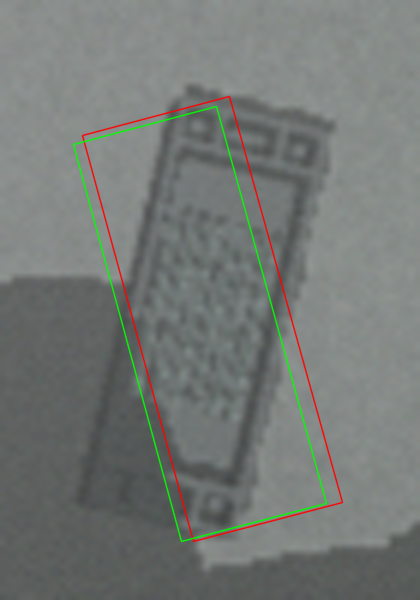

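```bash
python3 - <<'E'
from h import *
c=load('top.pkl')
im=crop(c,390,195,460,295,6)
for d in [(428,-363.5,1.32)]:
  draw(im,c,rect(d[0],d[1],d[2],47,31,85),390,195,6,(0,0,255))
  draw(im,c,rect(d[0],d[1],d[2],12,31,85),390,195,6,(0,255,0))
cs=load('side.pkl')
im2=crop(cs,325,205,405,250,5)
draw(im2,cs,rect(428,-363.5,1.32,47,31,85),325,205,5,(0,0,255))
draw(im2,cs,rect(428,-363.5,1.32,12,31,85),325,205,5,(0,255,0))
h=max(im.shape[0],im2.shape[0]); o=np.zeros((h,im.shape[1]+im2.shape[1],3),np.uint8)
o[:im.shape[0],:im.shape[1]]=im; o[:im2.shape[0],im.shape[1]:]=im2
cv2.imwrite('pics/o3.png',o)
L=np.array([589.2,109.8]); yaw=-.145
def lp(x,y): return L+Rz(yaw)@[x,y]
im=crop(cs,180,215,350,435,3)
def R(x,y,z,hx,hy,col):
    draw(im,cs,rect(*lp(x,y),yaw,z,hx,hy),180,215,3,col)
R(0,-258,150,45,30,(0,0,255)); R(0,-130,75,31,85,(0,255,0)); R(0,-40,20,55,260,(255,255,0)); R(0,63,122,100,63,(255,0,255))
im=cv2.resize(im,None,fx=.9,fy=.9)
cv2.imwrite('pics/o4.png',im)
E
```

```text
(no output)
```

View pics/o3.png

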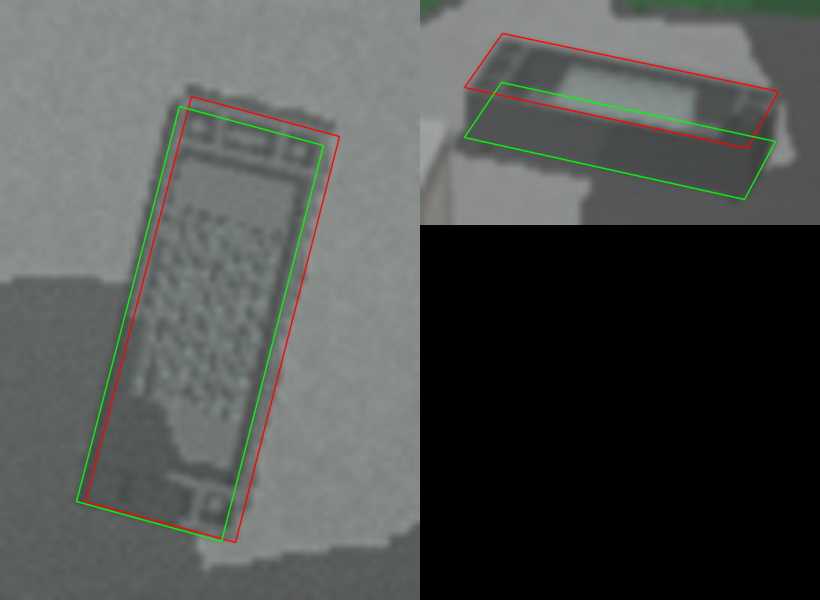

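View pics/o4.png

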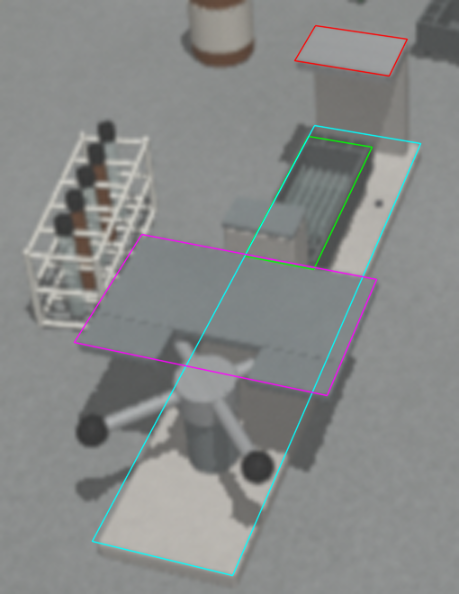

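```bash
python3 - <<'E'
from h import *
from scipy.optimize import minimize
def fit(cams,mk,p0,label):
    G=[]
    for c in cams:
        g=cv2.GaussianBlur(c['img'].astype(np.float32),(0,0),0.8)
        m=np.sqrt(sum(cv2.Sobel(g[:,:,i],cv2.CV_32F,1,0)**2+cv2.Sobel(g[:,:,i],cv2.CV_32F,0,1)**2 for i in range(3)))
        G.append(np.minimum(m,80))
    def cost(p):
        s=0
        for c,g in zip(cams,G):
            q=mk(p); pts=[]
            for a,b in zip(q,np.roll(q,-1,0)): pts+= [a+(b-a)*t for t in np.linspace(0,1,40)]
            uv=np.array([px(c,x) for x in pts],np.float32)
            s-=cv2.remap(g,uv[:,0:1],uv[:,1:2],cv2.INTER_LINEAR).mean()
        return s
    best=None
    for k in range(30):
        r=np.random.default_rng(k).normal(size=len(p0))*np.array([4,4,.03]+[4]*(len(p0)-3))
        o=minimize(cost,np.array(p0)+r,method='Nelder-Mead',options=dict(initial_simplex=np.array(p0)+r+np.vstack([np.zeros(len(p0)),np.diag(([3,3,.02]+[3]*9)[:len(p0)])])))
        if best is None or o.fun<best.fun: best=o
    print(label,np.round(best.x,3),best.fun)
    return best.x
t,s=load('top.pkl'),load('side.pkl')
for n,cs in (('top',[t]),('side',[s]),('both',[t,s])):
    fit(cs,lambda p:np.array(rect(p[0],p[1],p[2],47,31,85)),[429,-361,1.32],'tray '+n)
    fit(cs,lambda p:np.array(rect(p[0],p[1],p[2],150,45,30)),[551.8,-145.4,-.145],'ledge '+n)
    fit(cs,lambda p:np.array(rect(p[0],p[1],p[2],122,100,63)),[598.3,172,-.145],'cover '+n)
fit([t],lambda p:np.array(rect(p[0],p[1],p[2],80,31,85)),[570.4,-18.8,-.145],'deck')
o=np.array([589.2,109.8]);yaw=-.145
print('exp ledge',o+Rz(yaw)@[0,-258],'cover',o+Rz(yaw)@[0,63],'hub',o+Rz(yaw)@[0,120])
# ball angles
H=np.r_[o+Rz(yaw)@[0,120],98]
for u,v in [(157.1,137.4),(147.6,189.7)]:
    best=min(np.linspace(-np.pi,np.pi,3000),key=lambda a:np.hypot(*(np.array(px(t,H+[90*np.cos(a),90*np.sin(a),0]))-[u,v])))
    print(best-yaw, px(t,H+[90*np.cos(best),90*np.sin(best),0]),u,v)
E
```

```text
tray top [ 433.751 -359.634    1.33 ] -66.79512023925781
ledge top [ 5.50179e+02 -1.44622e+02 -1.61000e-01] -78.59492492675781
cover top [ 6.00424e+02  1.73613e+02 -1.41000e-01] -61.74272537231445
tray side [ 422.512 -358.597    1.371] -73.89916229248047
ledge side [ 5.49880e+02 -1.44908e+02 -1.34000e-01] -76.54119873046875
cover side [ 5.98016e+02  1.72301e+02 -1.50000e-01] -65.17996978759766
tray both [ 425.69  -357.627    1.339] -134.7115936279297
ledge both [ 5.50153e+02 -1.44476e+02 -1.50000e-01] -154.941650390625
cover both [ 5.99442e+02  1.72984e+02 -1.43000e-01] -121.42141723632812
deck [ 5.65899e+02 -2.87130e+01 -1.45000e-01] -78.1620101928711
exp ledge [ 551.92095313 -145.49252372] cover [598.30302307 172.13887207] hub [606.53909157 228.5407087 ]
0.7955265214669098 (np.float64(156.98713911940467), np.float64(137.27034908458393)) 157.1 137.4
2.3710368085622915 (np.float64(147.57831249318716), np.float64(189.67047725838233)) 147.6 189.7
```

```bash
python3 - <<'E'
from h import *
c=load('top.pkl');cs=load('side.pkl')
im=crop(c,395,200,455,290,6); im2=crop(cs,325,205,405,250,5)
for p,col in (((429,-360,1.335),(0,0,255)),):
  for z,k in ((47,col),(12,(0,255,0))):
    draw(im,c,rect(*p,z,31,85),395,200,6,k)
    draw(im2,cs,rect(*p,z,31,85),325,205,5,k)
  for a in (-21,21):
    for b in (-75,75):
      q=np.array(p[:2])+Rz(p[2])@[a,b]
      draw(im,c,rect(*q,p[2],47,6.5,6.5),395,200,6,col)
im3=crop(cs,325,205,405,250,5)
o=np.zeros((540,760,3),np.uint8)
o[:,:360]=im; o[:225,360:]=im2; o[230:455,360:]=im3
o=cv2.convertScaleAbs(o,alpha=1.6)
cv2.imwrite('pics/o5.png',o)
E
```

```text
(no output)
```

View pics/o5.png

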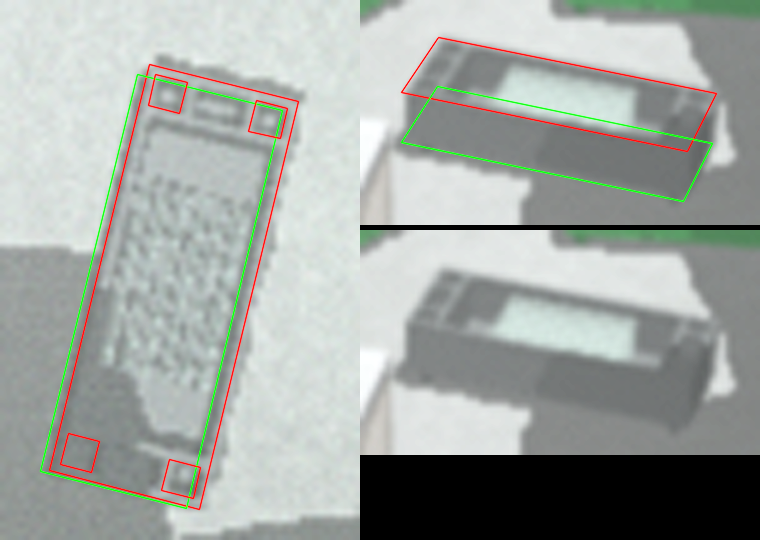

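```bash
python3 -m handwheel '{"translation": [[0.19,0.105,-0.08],[0.19,0.105,-0.08],[0.19,0.105,-0.08],[0.19,0.105,-0.08],[0.19,0.105,-0.08],[0.19,0.105,-0.08],[0.19,0.105,-0.08],[0.19,0.105,-0.08]], "twist": [-0.05,-0.05,-0.05,-0.05,-0.05,-0.05,-0.05,-0.05]}' 0
```

```text
time: 2.2
tool_pos: [431.3, -358.3, 151.2]
tcp_rot: [-3.141, -0.004, -1.838]
contact_force: [0.3, -0.1, -0.4]
grip_width: 92.0
```

```bash
python3 -m handwheel '{"translation": [[-0.015,-0.015,-0.127],[0,0,-0.127],[0,0,-0.127],[0,0,-0.127],[0,0,-0.127],[0,0,-0.1],[0,0,-0.03],[0,0,0]], "twist": [0.02,0,0,0,0,0,0,0]}' 0
python3 - <<'E'
from h import *
c=cap('top','t2.png'); cv2.imwrite('pics/t2c.png',crop(c,370,180,480,300,5))
c=cap('side','s2.png'); cv2.imwrite('pics/s2c.png',crop(c,300,170,440,260,5))
E
```

```text
time: 3.2
tool_pos: [431.9, -359.0, 32.1]
tcp_rot: [-3.14, -0.004, -1.802]
contact_force: [-0.2, 0.5, 0.3]
grip_width: 91.4
```

View pics/t2c.png

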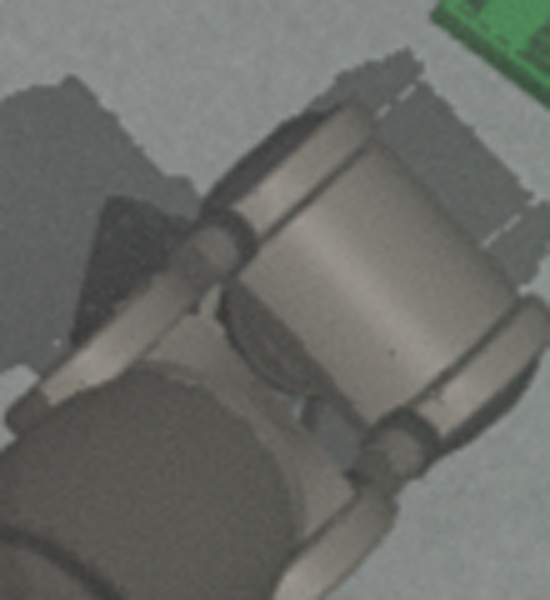

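View pics/s2c.png

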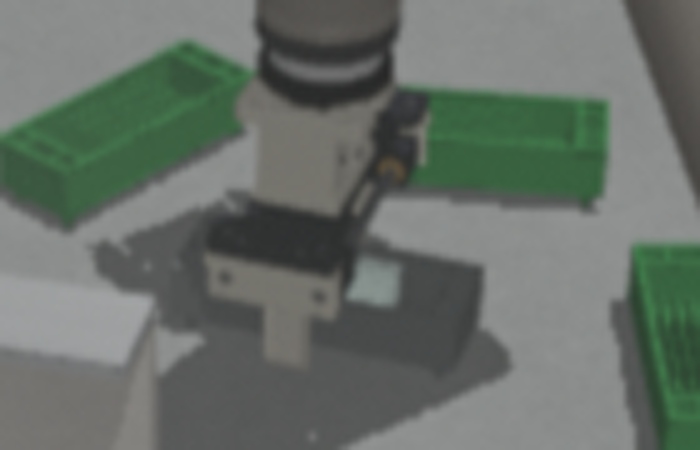

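```bash
python3 - <<'E'
from h import *
cs=load('side.pkl'); c=load('top.pkl')
im=crop(cs,328,208,403,250,10); im=cv2.convertScaleAbs(im,alpha=2.2)
for p,k in (((426,-360.5,1.335),(0,0,255)),((431,-360.5,1.335),(0,255,255))):
    draw(im,cs,rect(*p,47,31,85),328,208,10,k)
cv2.imwrite('pics/o6.png',im)
im=crop(c,398,202,450,290,6.8); im=cv2.convertScaleAbs(im,alpha=2.2)
for p,k in (((426,-360.5,1.335),(0,0,255)),((431,-360.5,1.335),(0,255,255))):
    draw(im,c,rect(*p,47,31,85),398,202,6.8,k)
cv2.imwrite('pics/o7.png',im)
E
```

```text
(no output)
```

View pics/o6.png

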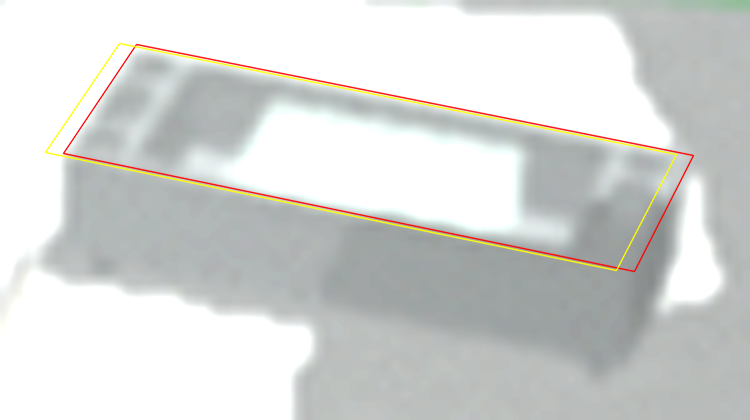

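View pics/o7.png

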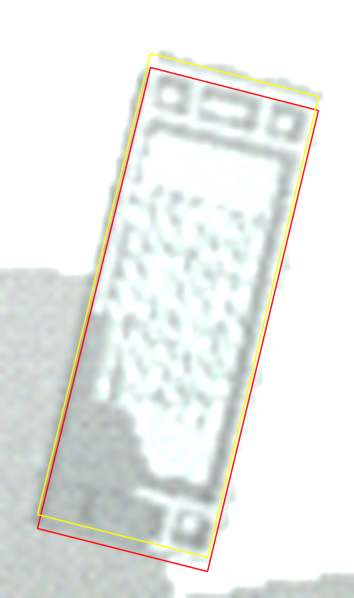

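```bash
python3 -m handwheel '{"translation": [[-0.03,0.005,0.033],[0,0,0],[0,0,0],[0,0,0],[0,0,0],[0,0,0],[0,0,0],[0,0,0]], "twist": [0,0,0,0,0,0,0,0]}' 0
python3 -m handwheel '{"translation": [[0,0,0],[0,0,0],[0,0,0],[0,0,0],[0,0,0],[0,0,0],[0,0,0],[0,0,0]], "twist": [0,0,0,0,0,0,0,0]}' 255
```

```text
time: 4.3
tool_pos: [427.8, -358.9, 39.4]
tcp_rot: [-3.137, -0.007, -1.802]
contact_force: [0.6, 0.5, -0.9]
grip_width: 92.1
time: 5.3
tool_pos: [427.9, -359.5, 39.6]
tcp_rot: [-3.136, -0.007, -1.802]
contact_force: [0.3, -1.5, 0.2]
grip_width: 62.0
```

```bash
python3 -m handwheel '{"translation": [[0,0,0.1],[0,0,0.2],[0,0,0.25],[0,0,0.25],[0.02,0.1,0.25],[0.04,0.15,0.2],[0.06,0.15,0.05],[0.06,0.15,0]], "twist": [0,0,0,0,0.05,0.08,0.08,0.08]}' 255
python3 -m handwheel '{"translation": [[0.1,0.22,0],[0.1,0.22,0],[0.1,0.22,0],[0.1,0.22,0],[0.1,0.22,0],[0.1,0.22,0],[0.1,0.22,0],[0.05,0.11,0]], "twist": [0.1,0.1,0.1,0.1,0.1,0.1,0.1,0.06]}' 255
```

```text
time: 6.3
tool_pos: [452.7, -272.6, 245.3]
tcp_rot: [-3.139, -0.006, -1.335]
contact_force: [0.4, 0.0, -2.5]
grip_width: 61.8
time: 7.3
tool_pos: [564.8, -14.0, 251.3]
tcp_rot: [-3.137, -0.006, -0.1]
contact_force: [-0.3, -0.2, -3.4]
grip_width: 62.0
```

```bash
python3 -m handwheel '{"translation": [[0.035,-0.029,-0.1],[0,0,-0.15],[0,0,-0.15],[0,0,-0.1],[0,0,0],[0,0,0],[0,0,0],[0,0,0]], "twist": [-0.03,0,0,0,0,0,0,0]}' 255
python3 - <<'E'
from h import *
for n in ('top','side'):
    c=capture(n); save(c,n+'3.pkl')
    for l in ('tray','tray_rim','deck'):
        print(n,l,[(round(r['score'],2),w(c,r['position']).round(1)) for r in (spot_point(n,l))[:4]])
c=load('top3.pkl'); cv2.imwrite('pics/t3.png',crop(c,130,100,370,260,3.3))
c=load('side3.pkl'); cv2.imwrite('pics/s3.png',crop(c,170,150,400,330,3.4))
E
```

```text
time: 8.3
tool_pos: [570.1, -15.4, 179.9]
tcp_rot: [-3.136, -0.01, -0.144]
contact_force: [0.0, 0.3, -2.5]
grip_width: 61.8
top tray [(0.92, array([ 213.1, -326.7,   12. ])), (0.83, array([ 352. , -541.3,    9.1])), (0.78, array([ 564.4, -528.8,    9.9])), (0.6, array([574.5, -16.1, 154.6]))]
top tray_rim [(0.89, array([ 354.2, -542.1,   48.9])), (0.66, array([ 561.2, -529.8,   48.9])), (0.61, array([ 214.3, -321.4,   46.4])), (0.56, array([572.8, -14. , 188.3]))]
top deck [(0.88, array([568.1, -12. ,  84. ]))]
side tray [(0.94, array([ 213.8, -328.4,   11.5])), (0.9, array([ 351.8, -543.3,   13.9])), (0.72, array([ 564.9, -530.2,   12.5]))]
side tray_rim [(0.89, array([565.6, -11.4, 185. ])), (0.89, array([ 564.9, -532.8,   46.8])), (0.66, array([ 350.9, -542.8,   49.8])), (0.66, array([ 215.4, -323.1,   43.2]))]
side deck [(0.75, array([566.1, -21. ,  87.2]))]
```

View pics/t3.png

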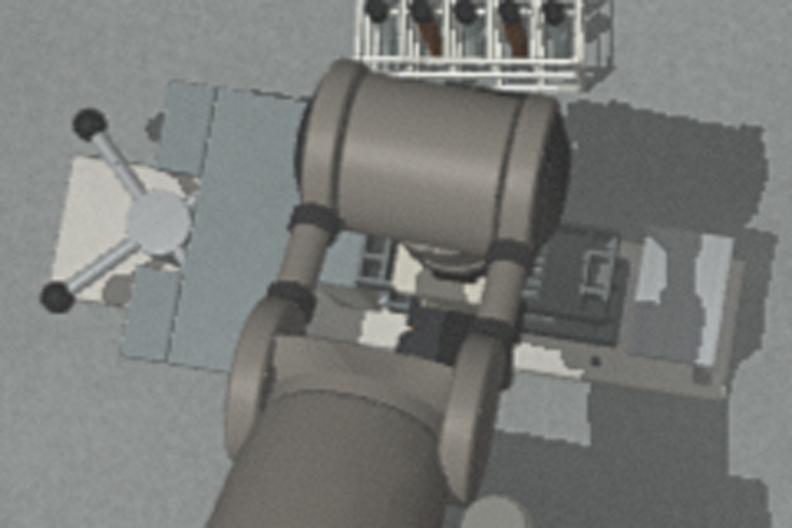

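View pics/s3.png

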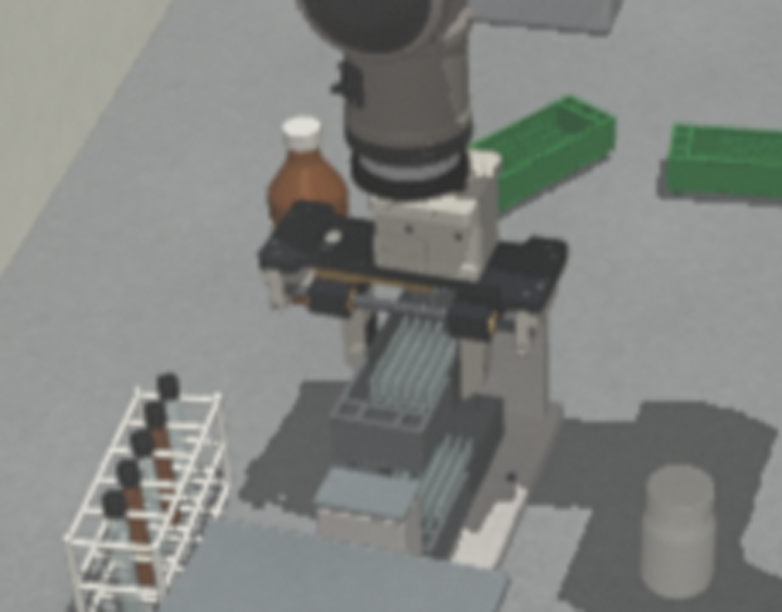

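```bash
cat > ov.py <<'E'
from h import *
def ov(tag,tray,zr,deck,zd,yaw,f):
    t,s=load('top%s.pkl'%tag),load('side%s.pkl'%tag)
    a=crop(t,220,150,350,230,6); b=crop(s,250,215,340,320,5.5)
    for im,c,x0,y0,k in ((a,t,220,150,6),(b,s,250,215,5.5)):
        for p,z,col in ((tray,zr,(0,0,255)),(deck,zd,(0,255,0))):
            draw(im,c,rect(*p,yaw,z,31,85),x0,y0,k,col)
            for u in (-21,21):
                for v in (-75,75):
                    draw(im,c,rect(*(np.array(p)+Rz(yaw)@[u,v]),yaw,z,6.5,6.5),x0,y0,k,col)
    cv2.imwrite('pics/%st.png'%f,cv2.convertScaleAbs(a,alpha=1.7)); cv2.imwrite('pics/%ss.png'%f,cv2.convertScaleAbs(b,alpha=1.7))
E
python3 -c "
from ov import *
ov('3',(570.1,-15.4),187.3,(570,-18.3),83,-.147,'v3')"
```

```text
(no output)
```

View pics/v3t.png

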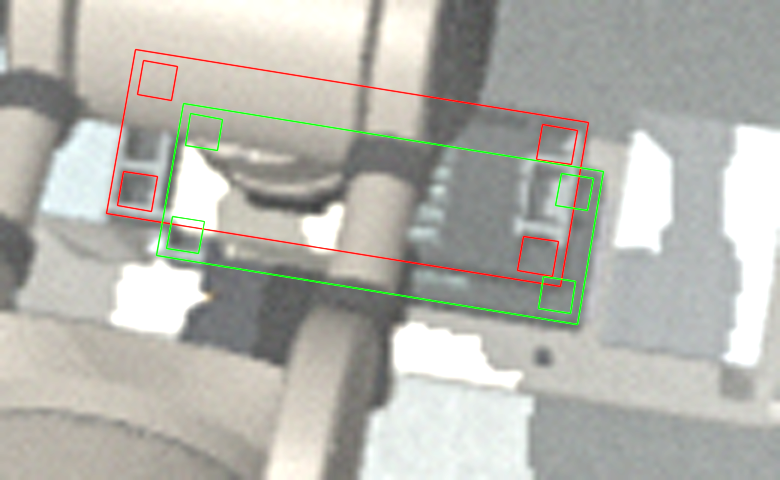

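View pics/v3s.png

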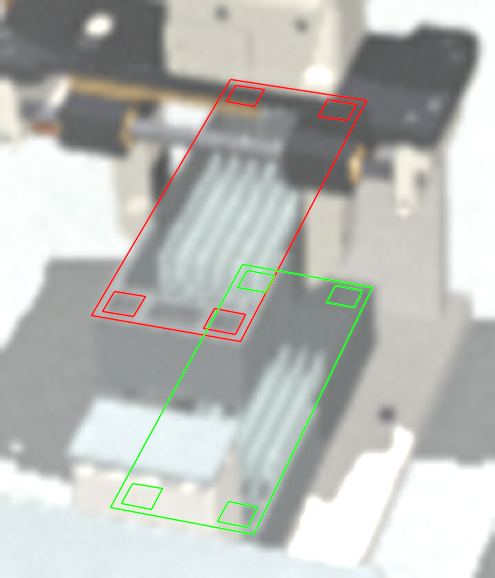

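```bash
python3 -c "
from ov import *
ov('',(570,-18.3),83,(570,-18.3),83,-.147,'v0')"
```

```text
(no output)
```

View pics/v0t.png

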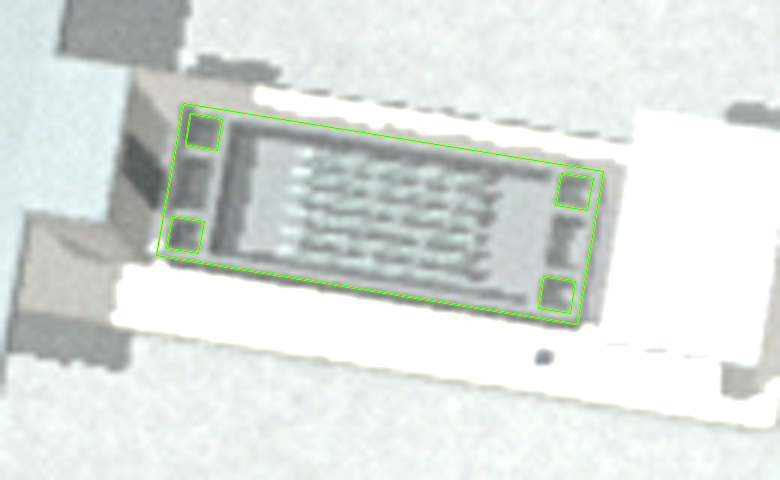

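View pics/v0s.png

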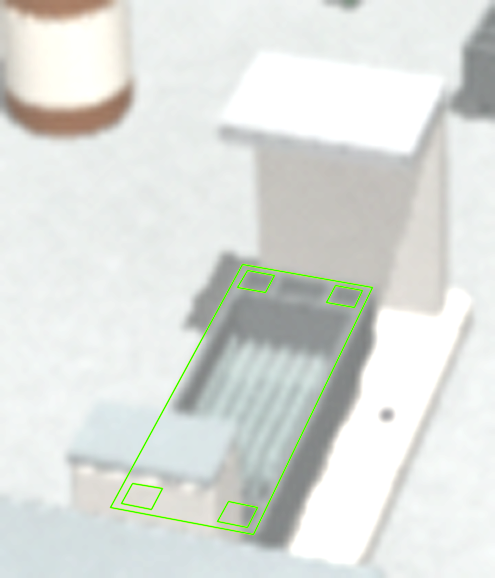

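```bash
python3 -m handwheel '{"translation": [[0,-0.019,-0.08],[0,0,-0.1],[0,0,-0.1],[0,0,-0.05],[0,0,0],[0,0,0],[0,0,0],[0,0,0]], "twist": [0,0,0,0,0,0,0,0]}' 255
```

```text
time: 9.7
tool_pos: [569.5, -18.4, 125.6]
tcp_rot: [-3.136, -0.008, -0.144]
contact_force: [-0.1, 0.4, -3.0]
grip_width: 62.1
```

```bash
python3 -m handwheel '{"translation": [[0.006,0,-0.01],[0,0,-0.02],[0,0,-0.02],[0,0,-0.02],[0,0,-0.015],[0,0,-0.01],[0,0,-0.01],[0,0,0]], "twist": [-0.002,0,0,0,0,0,0,0]}' 255
```

```text
time: 10.7
tool_pos: [569.9, -18.2, 110.7]
tcp_rot: [-3.137, -0.008, -0.147]
contact_force: [-0.7, -0.3, -3.4]
grip_width: 61.4
```

```bash
python3 -m handwheel '{"translation": [[0,0,-0.01],[0,0,0],[0,0,0],[0,0,-0.01],[0,0,0],[0,0,0],[0,0,0],[0,0,0]], "twist": [0,0,0,0,0,0,0,0]}' 255
python3 - <<'E'
from h import *
for n in ('top','side'):
    c=capture(n); save(c,n+'4.pkl')
from ov import *
ov('4',(570,-18.3),118,(570,-18.3),83,-.147,'v4')
E
```

```text
time: 11.7
tool_pos: [569.9, -18.2, 110.6]
tcp_rot: [-3.137, -0.009, -0.146]
contact_force: [-2.1, -0.2, 2.4]
grip_width: 61.9
```

View pics/v4s.png

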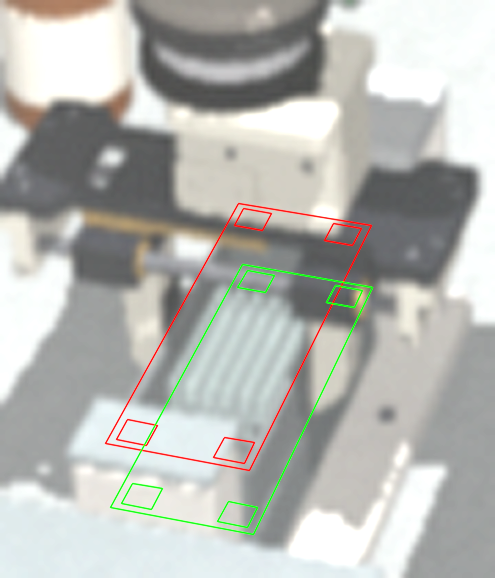

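View pics/v4t.png

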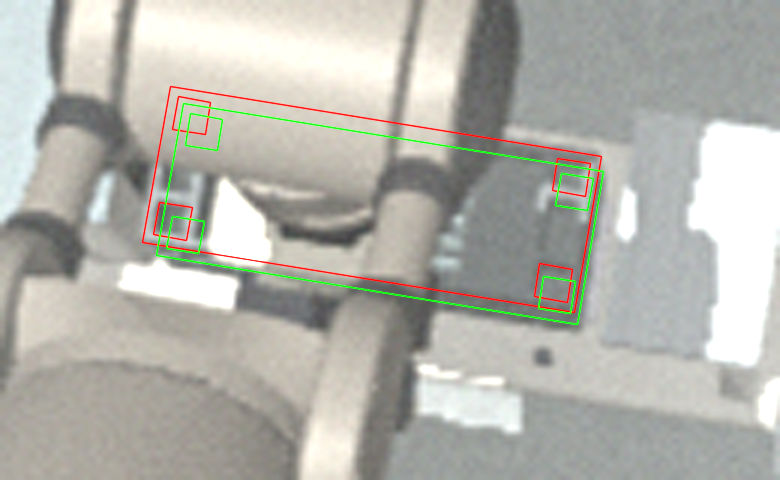

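```bash
python3 -m handwheel '{"translation": [[0,0,-0.03],[0,0,0],[0,0,0],[0,0,-0.03],[0,0,-0.03],[0,0,0],[0,0,0],[0,0,0]], "twist": [0,0,0,0,0,0,0,0]}' 255
python3 -m handwheel '{"translation": [[0,0,0],[0,0,0],[0,0,0],[0,0,0],[0,0,0],[0,0,0.05],[0,0,0.15],[0,0,0.2]], "twist": [0,0,0,0,0,0,0,0]}' 0
```

```text
time: 12.8
tool_pos: [570.0, -18.2, 107.0]
tcp_rot: [-3.137, -0.012, -0.146]
contact_force: [-3.5, 0.6, 7.2]
grip_width: 62.0
time: 13.8
tool_pos: [570.2, -18.3, 166.2]
tcp_rot: [-3.137, -0.01, -0.146]
contact_force: [0.5, 0.4, 0.5]
grip_width: 91.8
```

```bash
python3 -m handwheel '{"translation": [[0,0,0.2],[0.05,0.1,0.1],[0.09,0.3,0],[0.09,0.3,0],[0.09,0.3,0],[0.09,0.3,0],[0.09,0.3,0],[0.07,0.3,0]], "twist": [0,-0.07,-0.07,-0.07,-0.07,-0.07,-0.07,-0.07]}' 161
python3 - <<'E'
from h import *
for n in ('top','side'):
    c=capture(n); save(c,n+'5.pkl')
    print(n,[(l,round(r['score'],2),w(c,r['position']).round(1)) for l in ('tray_rim','deck','hub') for r in spot_point(n,l)[:5]])
from ov import *
ov('5',(570,-18.3),118,(570,-18.3),83,-.147,'v5')
E
```

```text
time: 14.8
tool_pos: [659.2, 271.4, 222.2]
tcp_rot: [-3.133, -0.022, -0.948]
contact_force: [0.8, 0.2, -0.1]
grip_width: 34.0
top [('tray_rim', 0.9, array([ 215.8, -322.9,   43.2])), ('tray_rim', 0.78, array([ 351.9, -544.3,   49.7])), ('tray_rim', 0.64, array([ 566.1, -528.5,   46.9])), ('tray_rim', 0.57, array([570.4, -20.7, 115.9])), ('deck', 0.7, array([568.6, -13.7,  80.2])), ('hub', 0.73, array([605.2, 229.5, 100.3])), ('hub', 0.56, array([572.6, -17.3, 116.7]))]
side [('tray_rim', 0.82, array([ 215.9, -327.6,   46.2])), ('tray_rim', 0.77, array([ 347.1, -540.2,   47.2])), ('tray_rim', 0.66, array([568.9, -13.5, 113.3])), ('tray_rim', 0.57, array([ 564.3, -528.9,   49.1])), ('hub', 0.77, array([604.2, 226.8,  99.4]))]
```

View pics/v5s.png

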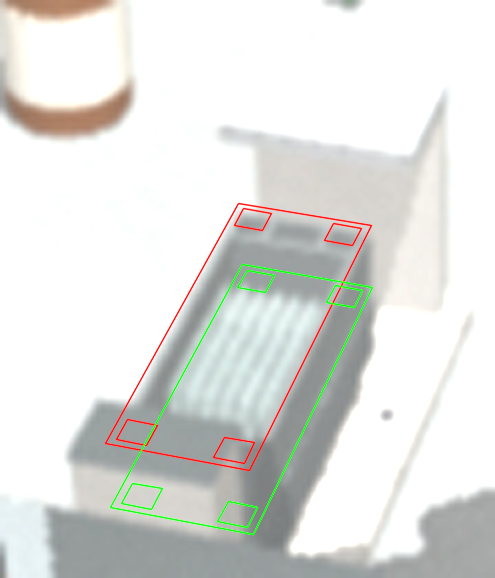

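View pics/v5t.png

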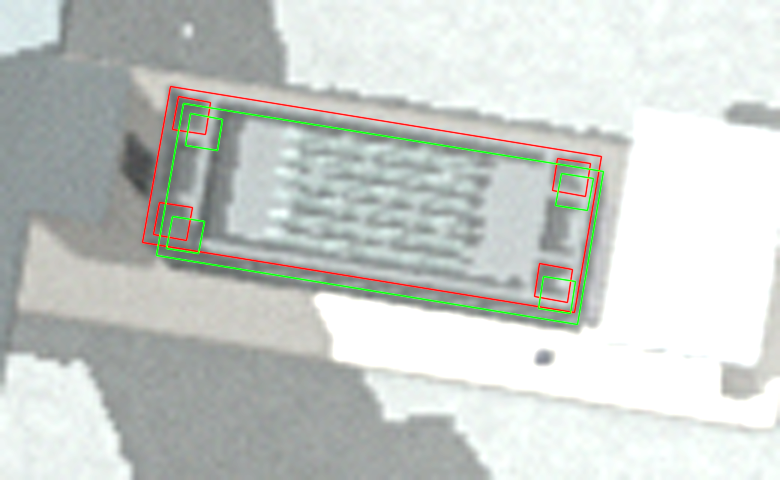

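```bash
python3 - <<'E'
from h import *
t,s=load('top5.pkl'),load('side5.pkl')
a=crop(t,125,110,225,215,5); b=crop(s,190,320,300,420,4)
H=np.array([606.5,228.5,98]); yaw=-.147
for ang,col in ((.8,(0,255,0)),(.5,(0,0,255))):
  for im,c,x0,y0,k in ((a,t,125,110,5),(b,s,190,320,4)):
    for i in range(4):
        e=ang+yaw+i*np.pi/2
        draw(im,c,[H,H+90*np.array([np.cos(e),np.sin(e),0])],x0,y0,k,col)
o=np.zeros((530,945,3),np.uint8);o[:a.shape[0],:500]=a;o[:400,500:940]=b
cv2.imwrite('pics/v6.png',o[:, :][:,:].copy() if 0 else cv2.resize(o,None,fx=.84,fy=.84))
E
```

```text
(no output)
```

View pics/v6.png

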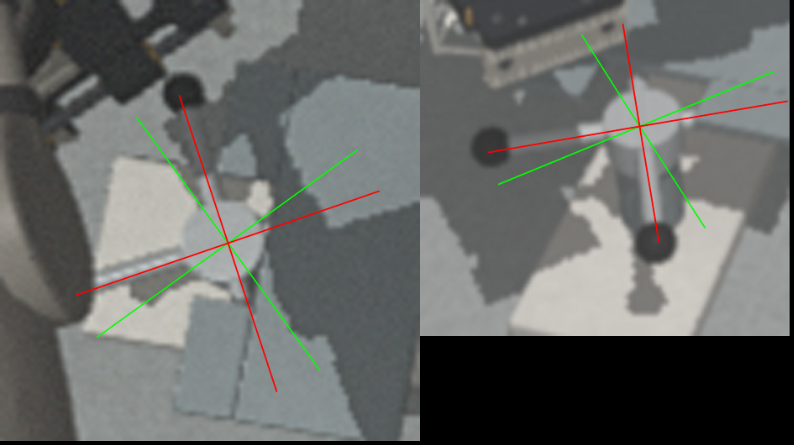

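```bash
cat > sp.py <<'E'
import sys
from h import *
def main(th,z,r=62):
    o=get_obs(); p=np.array(o['tool_pos']); y=o['tcp_rot'][2]
    e=th-.147; T=np.r_[606.5+r*np.cos(e),228.5+r*np.sin(e),z]
    d=(e-np.pi/2-y+np.pi)%(2*np.pi)-np.pi
    print('shift',((T-p)/150).round(3),'twist',round(d/(np.pi/2),3),'cur lift angle',round(np.arctan2(p[1]-228.5,p[0]-606.5)+.147,3),'r',np.hypot(p[1]-228.5,p[0]-606.5).round(1))
def arc(a,b,n,r=62):
    for i in range(n):
        e0=a+(b-a)*i/n-.147;e1=a+(b-a)*(i+1)/n-.147
        print(np.round([r*(np.cos(e1)-np.cos(e0))/150,r*(np.sin(e1)-np.sin(e0))/150],3),round((b-a)/n/(np.pi/2),3))
if __name__=='__main__': main(*map(float,sys.argv[1:]))
E
python3 -m handwheel '{"translation": [[-0.06,0.02,0],[-0.06,0.02,0],[-0.06,0.02,0],[-0.06,0.02,0],[-0.06,0.02,0],[-0.06,0.01,0],[-0.06,0.01,0],[-0.06,0,0]], "twist": [0.1,0.1,0.1,0.1,0.1,0.1,0.1,0.1]}' 161
python3 sp.py 2.03 106
python3 - <<'E'
from h import *
t,s=capture('top'),capture('side')
a=crop(t,125,110,225,215,5); b=crop(s,190,320,300,420,4)
H=np.array([606.5,228.5,98]); yaw=-.147
for ang,col in ((.46,(0,255,0)),):
  for im,c,x0,y0,k in ((a,t,125,110,5),(b,s,190,320,4)):
    for i in range(4):
        e=ang+yaw+i*np.pi/2
        draw(im,c,[H,H+90*np.array([np.cos(e),np.sin(e),0])],x0,y0,k,col)
o=np.zeros((530,945,3),np.uint8);o[:a.shape[0],:500]=a;o[:400,500:940]=b
cv2.imwrite('pics/v7.png',cv2.resize(o,None,fx=.84,fy=.84))
E
```

```text
time: 16.2
tool_pos: [586.4, 276.4, 225.8]
tcp_rot: [-3.133, -0.024, 0.341]
contact_force: [0.0, -0.4, 0.0]
grip_width: 34.0
shift [ 0.007  0.074 -0.798] twist -0.019 cur lift angle 2.115 r 51.9
```

View pics/v7.png

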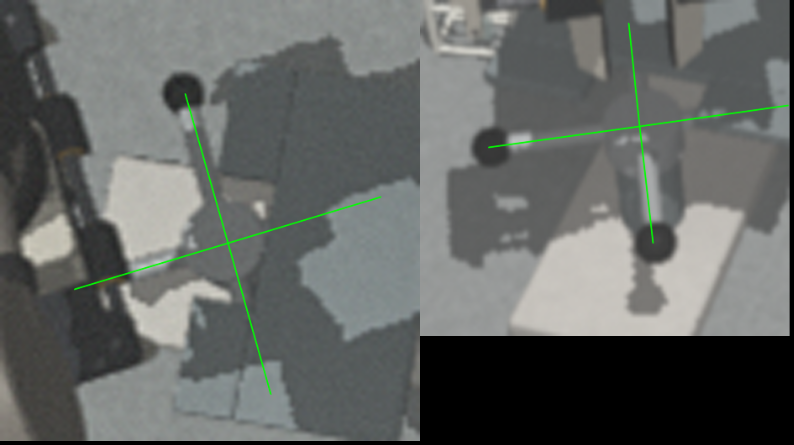

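```bash
python3 -m handwheel '{"translation": [[0.007,0.074,0],[0,0,-0.15],[0,0,-0.15],[0,0,-0.15],[0,0,-0.15],[0,0,-0.12],[0,0,-0.07],[0,0,0]], "twist": [-0.019,0,0,0,0,0,0,0]}' 161
python3 sp.py 2.03 106
python3 -c "
from sp import *
arc(2.03,2.5,5)"
```

```text
time: 17.3
tool_pos: [591.5, 282.4, 107.2]
tcp_rot: [-3.133, -0.031, 0.27]
contact_force: [0.4, -0.3, 0.4]
grip_width: 33.8
shift [-0.027  0.034 -0.008] twist 0.027 cur lift angle 1.989 r 55.9
[-0.036 -0.014] 0.06
[-0.035 -0.017] 0.06
[-0.033 -0.02 ] 0.06
[-0.031 -0.023] 0.06
[-0.029 -0.026] 0.06
```

```bash
python3 -m handwheel '{"translation": [[-0.02,0.03,0],[0,0,0],[0,0,0],[-0.036,-0.014,0],[-0.035,-0.017,0],[-0.033,-0.02,0],[-0.031,-0.023,0],[-0.029,-0.026,0]], "twist": [0.02,0,0,0.06,0.06,0.06,0.06,0.06]}' 211
python3 sp.py 2.5 106
```

```text
time: 18.3
tool_pos: [571.7, 276.5, 112.0]
tcp_rot: [-3.138, -0.057, 0.788]
contact_force: [5.0, 5.7, -3.7]
grip_width: 16.0
shift [-0.059 -0.027 -0.04 ] twist -0.003 cur lift angle 2.346 r 59.3
```

```bash
python3 -m handwheel '{"translation": [[-0.03,-0.02,-0.02],[-0.03,-0.02,-0.02],[-0.02,-0.02,0],[0,0,0],[0,0,0],[0,0,0],[0,0,0],[0,0,0]], "twist": [0,0,0,0,0,0,0,0]}' 211
python3 sp.py 2.5 106
python3 - <<'E'
from h import *
t,s=capture('top'),capture('side'); save(s,'side8.pkl')
a=crop(t,125,110,225,215,5); b=crop(s,190,320,300,420,4)
o=np.zeros((530,945,3),np.uint8);o[:a.shape[0],:500]=a;o[:400,500:940]=b
cv2.imwrite('pics/v8.png',cv2.resize(o,None,fx=.84,fy=.84))
E
```

```text
time: 19.3
tool_pos: [568.6, 272.8, 113.6]
tcp_rot: [3.135, -0.085, 0.788]
contact_force: [0.1, -0.5, 0.3]
grip_width: 16.1
shift [-0.039 -0.002 -0.05 ] twist -0.004 cur lift angle 2.426 r 58.3
```

View pics/v8.png

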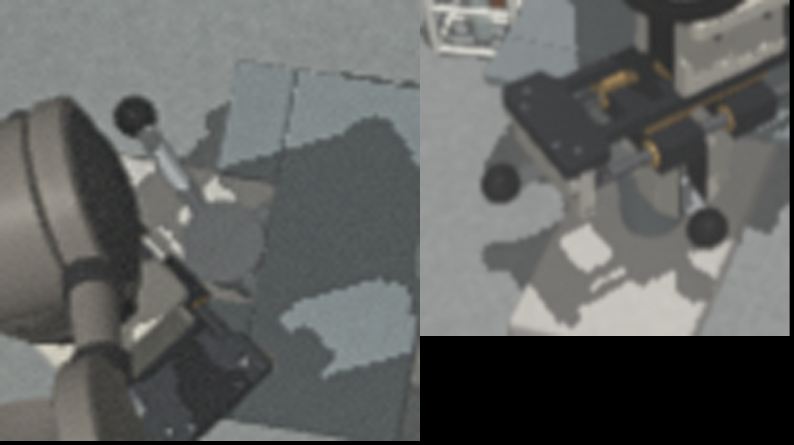

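```bash
cat > ang.py <<'E'
from h import *
def ang(c,uvs):
    H=np.array([606.5,228.5,98])
    for u,v in uvs:
        f=lambda a:np.hypot(*(np.array(px(c,H+[90*np.cos(a-.147),90*np.sin(a-.147),0]))-[u,v]))
        b=min(np.linspace(0,2*np.pi,3000),key=f); print(round(b,3),'mod',round(b%(np.pi/2),3),'err',round(f(b),1))
E
python3 - <<'E'
from ang import *
ang(load('side8.pkl'),[(275.7,387.9),(213.8,374.5)])
ang(load('side5.pkl'),[(190+(657/.84-500)/4,320+241/.84/4),(190+(492/.84-500)/4,320+147/.84/4)])
print(get_obs()['joint_positions'])
E
```

```text
2.397 mod 0.826 err 1.2
0.821 mod 0.821 err 0.9
2.07 mod 0.499 err 0.3
0.476 mod 0.476 err 1.6
[ 0.31014605  0.61870578  1.46467592  0.0401803   0.98035249 -0.49843948]
```

```bash
python3 -m handwheel '{"translation": [[0,0,0],[0,0,0.15],[0,0,0.2],[0.07,0.03,0],[0.1,0,0],[0.1,0,0],[0.1,0,0],[0.1,0,0]], "twist": [0,0,0,-0.11,-0.11,-0.11,-0.11,-0.11]}' 161
python3 sp.py 0.825 106
```

```text
time: 20.4
tool_pos: [639.9, 277.3, 168.0]
tcp_rot: [3.137, -0.084, -0.103]
contact_force: [0.6, 0.1, -1.1]
grip_width: 33.8
shift [ 0.099 -0.066 -0.413] twist -0.503 cur lift angle 1.118 r 59.1
```

```bash
python3 -m handwheel '{"translation": [[0.02,-0.01,0],[0.02,-0.015,0],[0.02,-0.015,0],[0.02,-0.015,0],[0.02,-0.015,0],[0,0,0],[0,0,0],[0,0,0]], "twist": [-0.1,-0.1,-0.1,-0.1,-0.1,0,0,0]}' 161
python3 sp.py 0.825 106
```

```text
time: 21.4
tool_pos: [655.5, 266.5, 166.2]
tcp_rot: [3.135, -0.083, -0.91]
contact_force: [-0.5, -0.3, -0.6]
grip_width: 33.6
shift [-0.005  0.006 -0.402] twist 0.011 cur lift angle 0.808 r 62.0
```

```bash
python3 -m handwheel '{"translation": [[-0.004,0.006,-0.08],[0,0,-0.1],[0,0,-0.1],[0,0,-0.08],[0,0,-0.04],[0,0,0],[0,0,0],[0,0,0]], "twist": [0.01,0,0,0,0,0,0,0]}' 161
python3 sp.py 0.825 106
python3 -c "
from sp import *
arc(.83,2.43,10)"
```

```text
time: 22.4
tool_pos: [654.2, 267.5, 101.2]
tcp_rot: [3.134, -0.083, -0.89]
contact_force: [0.5, -0.4, -0.6]
grip_width: 33.7
shift [ 0.004 -0.001  0.032] twist -0.002 cur lift angle 0.833 r 61.6
[-0.046  0.048] 0.102
[-0.053  0.04 ] 0.102
[-0.058  0.031] 0.102
[-0.063  0.021] 0.102
[-0.065  0.011] 0.102
[-0.066  0.001] 0.102
[-0.065 -0.01 ] 0.102
[-0.063 -0.02 ] 0.102
[-0.059 -0.03 ] 0.102
[-0.053 -0.039] 0.102
```

```bash
python3 -m handwheel '{"translation": [[0,0,0.01],[0,0,0],[0,0,0],[-0.06,0.06,0],[-0.065,0.048,0],[-0.07,0.036,0],[-0.07,0.025,0],[-0.07,0.012,0]], "twist": [0,0,0,0.1,0.1,0.1,0.1,0.1]}' 211
python3 sp.py 1.63 106
```

```text
time: 23.4
tool_pos: [612.5, 291.2, 104.1]
tcp_rot: [3.141, -0.102, -0.084]
contact_force: [7.7, 0.4, -3.4]
grip_width: 15.8
shift [-0.004 -0.006  0.013] twist -0.003 cur lift angle 1.622 r 63.0
```

```bash
python3 -m handwheel '{"translation": [[-0.07,-0.003,0],[-0.07,-0.013,0],[-0.07,-0.023,0],[-0.066,-0.032,0],[-0.06,-0.042,0],[0,0,0],[0,0,0],[0,0,0]], "twist": [0.1,0.1,0.1,0.1,0.1,0,0,0]}' 211
python3 sp.py 2.45 106
```

```text
time: 24.4
tool_pos: [570.1, 277.9, 107.0]
tcp_rot: [3.14, -0.128, 0.722]
contact_force: [1.1, 0.1, -0.0]
grip_width: 15.9
shift [-0.033 -0.022 -0.006] twist 0.006 cur lift angle 2.354 r 61.4
```

```bash
python3 -m handwheel '{"translation": [[-0.04,-0.03,0],[-0.02,-0.02,0],[0,0,0],[0,0,0],[0,0,0],[0,0,0],[0,0,0],[0,0,0]], "twist": [0.02,0,0,0,0,0,0,0]}' 211
python3 sp.py 2.45 106
python3 - <<'E'
from h import *
s=capture('side'); save(s,'side9.pkl')
cv2.imwrite('pics/v9.png',crop(s,180,250,350,420,3.5))
E
```

```text
time: 25.4
tool_pos: [563.0, 272.9, 107.3]
tcp_rot: [3.14, -0.134, 0.75]
contact_force: [-0.0, 0.6, 0.1]
grip_width: 16.0
shift [ 0.013  0.011 -0.008] twist -0.011 cur lift angle 2.493 r 62.1
```

View pics/v9.png

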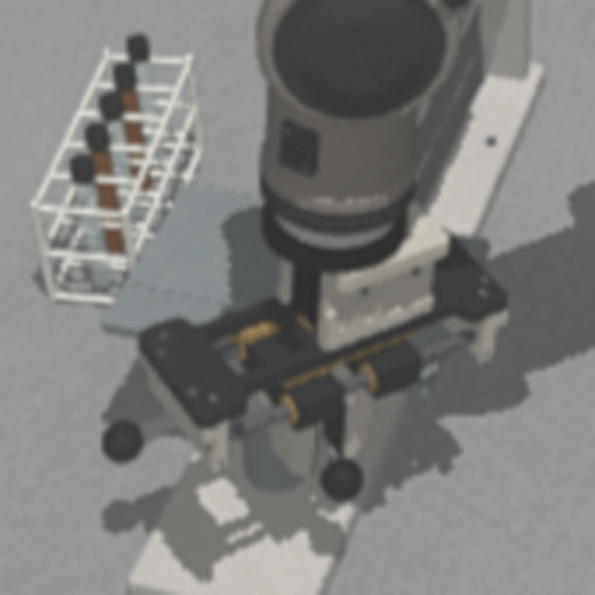

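```bash
python3 - <<'E'
from ang import *
ang(load('side9.pkl'),[(180+123/3.5,250+441/3.5),(180+342/3.5,250+480/3.5)])
E
python3 -m handwheel '{"translation": [[0,0,0],[0,0,0.15],[0,0,0.2],[0.07,0.03,0],[0.1,0,0],[0.1,0,0],[0.1,0,0],[0.1,0,0]], "twist": [0,0,0,-0.11,-0.11,-0.11,-0.11,-0.11]}' 161
python3 sp.py 0.9 106
```

```text
0.88 mod 0.88 err 1.2
2.441 mod 0.87 err 1.4
time: 26.45
tool_pos: [633.8, 276.5, 161.1]
tcp_rot: [3.141, -0.132, -0.142]
contact_force: [0.6, 0.3, -0.7]
grip_width: 34.1
shift [ 0.119 -0.038 -0.367] twist -0.43 cur lift angle 1.201 r 55.3
```

```bash
python3 -m handwheel '{"translation": [[0.025,-0.008,0],[0.025,-0.008,0],[0.025,-0.01,0],[0.025,-0.01,0],[0.02,-0.005,0],[0,0,0],[0,0,0],[0,0,0]], "twist": [-0.09,-0.09,-0.09,-0.09,-0.08,0,0,0]}' 161
python3 sp.py 0.875 106
```

```text
time: 27.45
tool_pos: [652.1, 269.7, 159.0]
tcp_rot: [3.138, -0.13, -0.852]
contact_force: [-0.8, 0.6, -0.5]
grip_width: 33.6
shift [ 0.005  0.001 -0.353] twist 0.006 cur lift angle 0.882 r 61.4
```

```bash
python3 -m handwheel '{"translation": [[0.005,0,-0.08],[0,0,-0.1],[0,0,-0.1],[0,0,-0.065],[0,0,0],[0,0,0],[0,0,0],[0,0,0]], "twist": [0.006,0,0,0,0,0,0,0]}' 161
python3 -m handwheel '{"translation": [[0,0,0],[0,0,0],[0,0,0],[-0.06,0.055,0],[-0.065,0.045,0],[-0.07,0.034,0],[-0.07,0.023,0],[-0.07,0.01,0]], "twist": [0,0,0,0.1,0.1,0.1,0.1,0.1]}' 211
python3 sp.py 1.68 106
```

```text
time: 28.45
tool_pos: [652.3, 269.5, 103.2]
tcp_rot: [3.137, -0.13, -0.84]
contact_force: [-0.5, 0.1, -0.0]
grip_width: 34.0
time: 29.45
tool_pos: [610.0, 291.2, 104.3]
tcp_rot: [3.141, -0.148, -0.033]
contact_force: [6.8, -1.3, -3.4]
grip_width: 15.9
shift [-0.008 -0.005  0.011] twist -0.003 cur lift angle 1.662 r 62.8
```

```bash
python3 -m handwheel '{"translation": [[-0.07,-0.005,0],[-0.07,-0.016,0],[-0.068,-0.026,0],[-0.064,-0.035,0],[-0.05,-0.04,0],[0,0,0],[0,0,0],[0,0,0]], "twist": [0.1,0.1,0.1,0.1,0.1,0,0,0]}' 211
python3 sp.py 2.475 106
python3 - <<'E'
from h import *
s=capture('side'); save(s,'side10.pkl')
cv2.imwrite('pics/v10.png',crop(s,180,250,350,420,3.5))
E
```

```text
time: 30.45
tool_pos: [569.5, 276.4, 107.8]
tcp_rot: [3.14, -0.173, 0.772]
contact_force: [0.5, -0.3, 0.2]
grip_width: 16.1
shift [-0.037 -0.019 -0.012] twist -0.01 cur lift angle 2.376 r 60.5
```

View pics/v10.png

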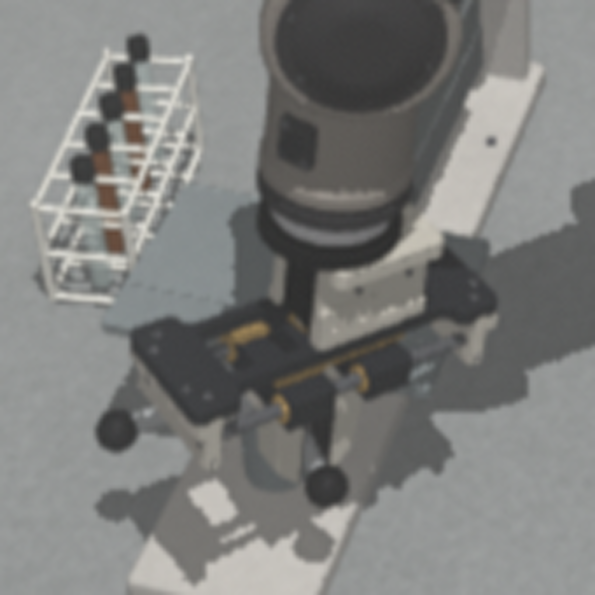

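```bash
python3 - <<'E'
from ang import *
ang(load('side10.pkl'),[(180+117/3.5,250+430.5/3.5),(180+326.5/3.5,250+487/3.5)])
E
```

```text
0.775 mod 0.775 err 1.3
2.338 mod 0.767 err 1.4
```

```bash
python3 -m handwheel '{"translation": [[-0.035,-0.026,0],[0,0,0],[0,0,0],[0,0,0],[0,0,0],[0,0,0],[0,0,0],[0,0,0]], "twist": [0.02,0,0,0,0,0,0,0]}' 211
python3 sp.py 2.475 106
python3 - <<'E'
from h import *
s=capture('side'); save(s,'side11.pkl')
cv2.imwrite('pics/v11.png',crop(s,195,340,295,410,6))
E
```

```text
time: 31.5
tool_pos: [565.2, 273.6, 107.8]
tcp_rot: [3.139, -0.175, 0.802]
contact_force: [0.1, 0.3, -0.2]
grip_width: 15.9
shift [-0.009 -0.    -0.012] twist -0.028 cur lift angle 2.459 r 61.1
```

View pics/v11.png

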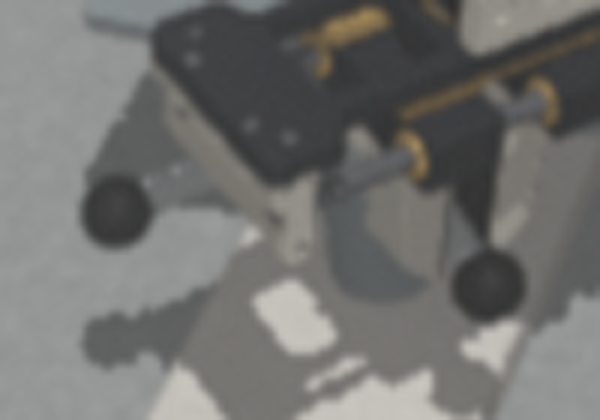

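```bash
python3 - <<'E'
from ang import *
ang(load('side11.pkl'),[(195+116.5/6,340+211/6),(195+489/6,340+285/6)])
E
python3 -m handwheel '{"translation": [[0,0,0],[0,0,0],[0,0,0],[0,0,0.1],[0,0,0.2],[0,0,0.25],[0,0.2,0.2],[0,0.25,0]], "twist": [0,0,0,0,0,0,0,0]}' 161
python3 - <<'E'
from h import *
for n in ('top','side'):
    c=capture(n); save(c,n+'12.pkl')
    print(n,[(l,round(r['score'],2),w(c,r['position']).round(1)) for l in ('tray_rim','deck','hub') for r in spot_point(n,l)[:5]])
s=load('side12.pkl');cv2.imwrite('pics/v12.png',crop(s,180,200,350,420,2.7))
from ov import *
ov('12',(570,-18.3),150,(570,-18.3),115,-.147,'v13')
E
```

```text
0.846 mod 0.846 err 1.1
2.416 mod 0.845 err 1.2
time: 32.55
tool_pos: [568.1, 342.1, 228.4]
tcp_rot: [3.136, -0.184, 0.797]
contact_force: [1.1, -0.3, -0.6]
grip_width: 33.6
top [('tray_rim', 0.74, array([ 351.8, -542.6,   47.7])), ('tray_rim', 0.64, array([573., -18., 151.])), ('tray_rim', 0.62, array([ 563.8, -529.7,   46.7])), ('tray_rim', 0.55, array([ 213.5, -322.8,   42.4])), ('deck', 0.81, array([568.8, -11.7, 116.4])), ('hub', 0.84, array([606.6, 231.6,  95.4]))]
side [('tray_rim', 0.87, array([ 563.3, -528.8,   50. ])), ('tray_rim', 0.78, array([ 219.2, -324.4,   45.5])), ('tray_rim', 0.73, array([569.4, -13.5, 148.8])), ('tray_rim', 0.55, array([ 347. , -541.7,   48.1])), ('deck', 0.49, array([567.3, -24.1, 118.4])), ('hub', 0.9, array([603.4, 228.7, 100.5])), ('hub', 0.5, array([568.2, -19.3, 112.4]))]
```

View pics/v12.png

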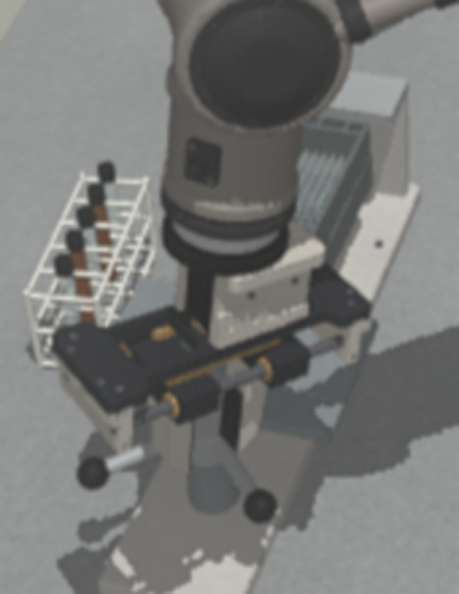

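View pics/v13s.png

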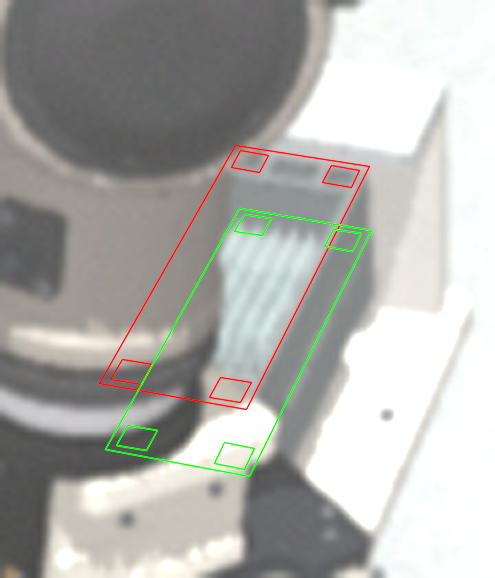

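View pics/v13t.png

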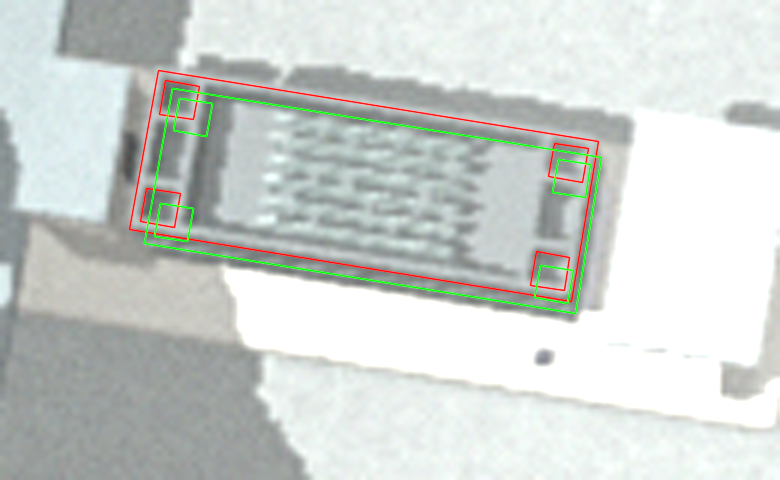

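```bash
python3 -m handwheel '{"translation": [[-0.1,0.2,0.1],[-0.2,0.25,0],[-0.2,0.25,0],[-0.2,0.25,0],[-0.25,0.2,0],[-0.25,0.1,0],[-0.25,0,0],[0,0,0]], "twist": [0,0,0,0,0,0,0,0]}' 161
python3 - <<'E'
from h import *
for n in ('top','side'):
    c=capture(n); save(c,n+'14.pkl')
s=load('side14.pkl');cv2.imwrite('pics/v14.png',crop(s,180,180,400,440,2.3))
im=crop(s,185,330,305,420,6);cv2.imwrite('pics/v14b.png',im)
t=load('top14.pkl');cv2.imwrite('pics/v14t.png',crop(t,120,110,220,215,5))
from ov import *
ov('14',(570,-18.3),150,(570,-18.3),115,-.147,'v15')
E
```

```text
time: 33.95
tool_pos: [346.1, 525.9, 237.5]
tcp_rot: [3.139, -0.174, 0.786]
contact_force: [0.5, -0.9, -0.1]
grip_width: 33.9
```

View pics/v14b.png

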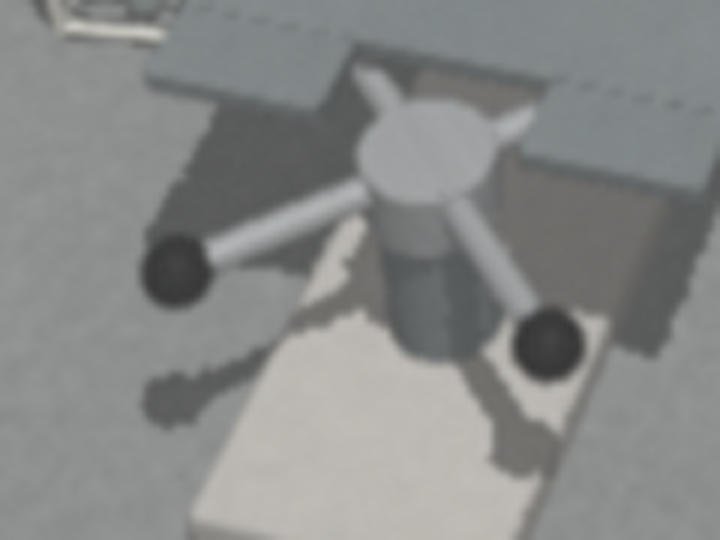

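View pics/v15s.png

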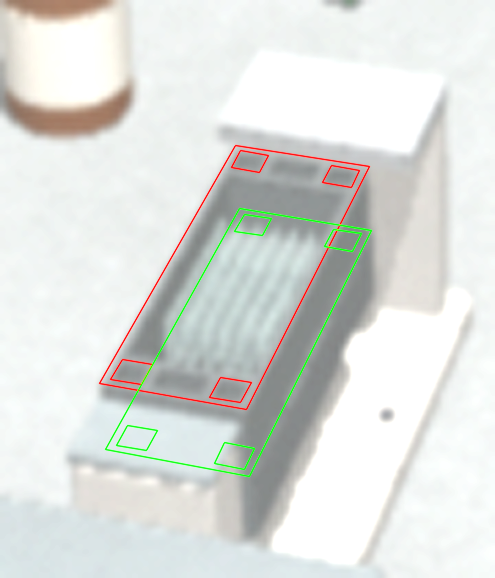

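View pics/v14t.png

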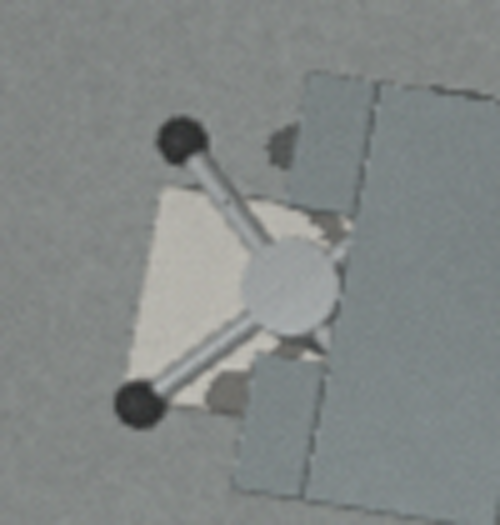

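```bash
python3 - <<'E'
from h import *
from scipy.optimize import least_squares
def blobs(c,x0,y0,x1,y1):
    g=c['img'][y0:y1,x0:x1].max(2); m=(g<60).astype(np.uint8)
    n,l,st,ce=cv2.connectedComponentsWithStats(m)
    return [(ce[i]+[x0,y0]) for i in range(1,n) if 25<st[i,4]<220 and abs(st[i,2]-st[i,3])<4]
D={'t0':(load('top.pkl'),(140,125,175,200)),'s0':(load('side.pkl'),(200,350,290,400)),'t14':(load('top14.pkl'),(140,125,175,200)),'s14':(load('side14.pkl'),(205,360,290,400))}
res={}
for k,(c,b) in D.items():
    bl=blobs(c,*b); print(k,[x.round(1) for x in bl])
    bl=[x for x in bl][:2]
    def P(p): return [np.array(px(c,[p[0]+90*np.cos(a),p[1]+90*np.sin(a),98])) for a in (p[2],p[2]+np.pi/2)]
    def f(p):
        Q=P(p); r1=np.r_[Q[0]-bl[0],Q[1]-bl[1]]; r2=np.r_[Q[0]-bl[1],Q[1]-bl[0]]
        return r1 if r1@r1<r2@r2 else r2
    o=least_squares(f,[606.5,228.5,.68]); print(o.x.round(3),o.cost.round(3),'a mod',round(o.x[2]+.147,3))
E
```

```text
t0 [array([156.7, 137.2]), array([146.8, 189.8])]
[605.887 229.689   0.645] 0.033 a mod 0.792
s0 [array([213.7, 374.9]), array([274.8, 387.6])]
[604.711 229.265   0.654] 0.074 a mod 0.801
t14 [array([155.9, 137.5]), array([147.5, 190.7])]
[606.272 229.502   0.674] 0.131 a mod 0.821
s14 [array([276. , 387.6])]Traceback (most recent call last):
  File "<stdin>", line 16, in <module>
    return func(*args, **kwargs)
    vector_fun = VectorFunction(
        fun_wrapped,
    ...<6 lines>...
        workers=workers
    )
    self._update_fun()
    ~~~~~~~~~~~~~~~~^^
    self.f = self.fun_wrapped(xp_copy(self.x))
             ~~~~~~~~~~~~~~~~^^^^^^^^^^^^^^^^^
    return np.atleast_1d(self.fun(x))
                         ~~~~~~~~^^^
    return self.f(x, *self.args, **self.kwargs)
           ~~~~~~^^^^^^^^^^^^^^^^^^^^^^^^^^^^^^
  File "<stdin>", line 14, in f
IndexError: list index out of range
```

```bash
python3 - <<'E'
from h import *
a,b=load('top.pkl')['img'],load('top14.pkl')['img']
for n,(x0,y0,x1,y1) in dict(rack=(230,85,315,130),bottle=(395,98,440,148),tub=(262,240,300,275)).items():
    print(n,cv2.absdiff(a[y0:y1,x0:x1],b[y0:y1,x0:x1]).mean())
cv2.imwrite('pics/end.png',b[:,:,::-1])
E
```

```text
rack 6.650196078431373
bottle 6.016740740740741
tub 6.60125313283208
```

View pics/end.png

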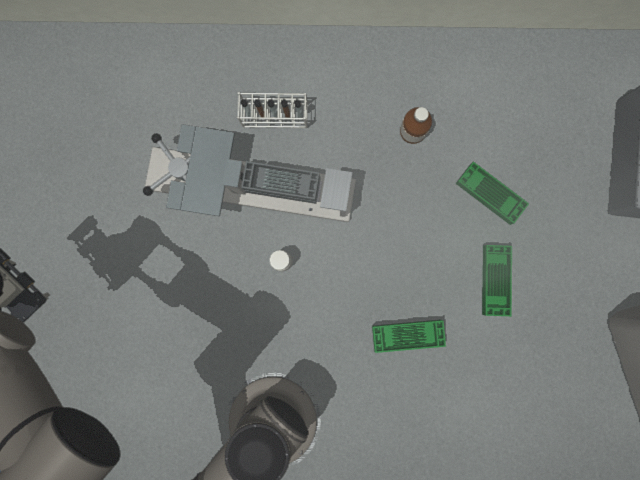

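The end picture shows the tray stacked on the lift beside the ledge. The rack, bottle (417,122) and tub (280,260) are where they started, and the arm is clear. I'm handing in now.

```bash
python3 -c "
from plant import *
print(close_job())"
```

```text
the job is handed in; nothing more can be done
None
```

The loose tray is seated on the lift's fixed tray and wound up to the ledge. I handed the job in at about 34 s of the 64 s allowed.

**Placing:** I gripped the tray at mid-length and lowered its pins into the sockets. It met the fixed tray at the height I had predicted for full seating. Pressing down to be sure then pushed the carriage about 3.5 mm lower and turned the capstan back from about 0.80 to 0.46 rad. The winding afterwards more than made up for this.

**Winding:** I turned the capstan anticlockwise in three spoke strokes, the last with a small final nudge, to about 3.97 rad, where 4.0 is exactly level.

**Last checks:**
- **Level:** from the capstan angle, the tray rim is about 0.3 mm below the ledge. Fitted outlines in both cameras agree with level, but only to about 1.5 mm. The spoke angle read 3.96 in the final top view; the side-view estimate just before I withdrew the arm was 3.99. A last side-view refit failed because it found only one of the two balls, so it does not count.
- **Seating:** the tray's outline and sockets line up with the seated pose in both views.
- **Surroundings:** the rack, bottle, tub and green trays looked unmoved in the last picture, and the arm was clear of everything.
- **Tool tilt:** the gripper picked up about 10 degrees of tilt while pushing the spokes. It showed no effect on the result.

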